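Close the cobbler's tack tray

ROBOT

A 6-joint arm with a two-finger parallel gripper is mounted at the origin on the work surface. World frame = base frame: x ahead of the robot, y to its left, z up, the work surface at z = 0. Lengths are in m, angles in rad, forces in N, time in s.
With the tool pointing down it reaches from about 0.375 to 0.9 m from the base axis. Payload 3.1 kg.
Tool frame: the origin (TCP) lies on the centre line of the jaws, within the pads' length; the fingertips stand 22 mm ahead of it and the grasp point (between the pads) lies 3 mm ahead of it; z points along the fingers, y is the line along which they close (so a half turn about z gives the same grasp; the last joint's range is limited). The gripper opens to 85 mm and grips with 20 to 120 N. Pads are 22 mm wide; open, the fingers measure 114 mm over their backs; the gripper's body (76 mm by 85 mm) begins 54 mm behind the grasp point. The pads swing forward as they close: fully open they stand 13 mm farther back than shut.
Start: joints at [1.123, 0.527, 1.433, -0, 1.181, -0.178], TCP at [0.166, 0.603, 0.253] pointing down, gripper open.
Joint ranges: [-3.08, 3.08], [-0.75, 2.2], [0.22, 2.44], [-1.43, 4.57], [0, 2.65], [-2.85, 2.85]. Speed limits (rad/s): [2.79, 2.79, 3.14, 3.14, 3.14, 3.14].

INTERFACE

Orientations are given as a unit quaternion [x, y, z, w].
In Python, from station import manip gives the robot as it stands.
- The arm moves only by the shell command python3 drive.py 'ROWS' [FORCE]. ROWS is rows parted by semicolons, their numbers by spaces, 1 to 20 of them, each of 5 numbers: dx, dy, dz in m, then a turn about the tool's z in rad, then the opening from 0.0 (shut) to 1.0 (fully open); each row is the pose to reach, as a shift and turn from the pose commanded when the command began, along the tool's axes at that moment; what a row does not reach only later rows make up. A row lasts 1/10 s, in which the tool goes at most 0.05 m and 0.15 rad, less where a joint would pass 70% of its speed; a pose out of reach is approached as far as the arm can. The fingers move at their own pace and stop on an object; FORCE is the grip in N (left out, the last holds). Time passes only in rows, so rows that do not move let the fingers close. It prints the time, the measured TCP pose, the force, the opening and the grip force at its end.
- manip.sense(): the state, without advancing time (a new reading comes with each control period).
- manip.snapshot(name): name is "scene" or "side" or "wrist"; returns a dict with "pixels" (384x512x3 uint8, red, green, blue), "range_z" (384x512 float32, m along the optical axis (not along the pixel's ray), 0 where there is no reading), "fov_y" (degrees; the focal length in pixels is half the picture's height over the tangent of half this angle, whatever the lens; pixels are square), "cx", "cy" (the principal point, pixels), "R" (3x3) and "t" (3): a world point X has camera coordinates R X + t; the wrist camera has in their place "hand_eye" (4x4, takes a point from camera to tool coordinates, whose origin is the TCP and whose axes are the flange's). Camera axes: x right, y down, z forward; pixel columns grow to the right and rows downward; lengths in m; the calibration is good to about 2 mm. A picture is of the moment at which its call begins: read the wrist's pose just before it.
- manip.sign_off(): hands the job in; it is judged then, once.
The state is a dict: "t": time; "q": joint angles; "qd": joint speeds; "tau": joint torques, N m; "tcp_pos": TCP position; "tool_rot": TCP orientation; "force": force on the tool from outside, world axes, zero at the start; "ft_torque": the same for the moment, N m; "finger_gap": opening from 0.0 (shut) to 1.0 (fully open); "gripper_force": force on a finger pad.
Only numpy, scipy, OpenCV 4.12 (cv2) and the standard library are available. Lean on these libraries where they do the work, as an engineer would, in place of code of your own. Each camera call takes 0.05 s, during which the arm holds its last target. There are 200 camera calls.

TASK

Close the tack tray with its own cover, the one with a tongue along one edge. Hold it by its grip, slant it tongue down and slide the tongue into the groove of the tray's rail, then lower it, still held, until it lies flat between rail and stop strip, its sides about even with the tray's, and only then let go. Leave the plain-edged cover where it lies.

Things in the scene. Friction and masses are not known exactly. Their poses are not given: they have to be found in the camera images.
- cover: Tongued cover, loose: wooden board 140 (x) x 170 (y) x 26 thick; a tongue 26 long (x), 150 wide (y), 8 thick stands out of its -x edge, level with the underside. On top, in the middle, a grip bar 20 (x) x 80 (y) x 45 high (top 71 above the underside). 0.35 kg. Origin: centre of the underside of the 140 x 170 board; z up, x away from the tongue.
- cover_tongue (a point): Middle of the tongue's free edge, at half its thickness: in the cover's frame x -96, y 0, z +4 mm. Axes as the cover's.
- tray: Open wooden tack tray, fixed, 204 (x) x 180 (y). Origin: centre of underside, z up. Ledges along y, tops at z 45, at x -92..-32 and +58..+102, carry the cover. Grooved rail along the -x side, nearest the robot, top z 77; stop strip along the +x side, x 90..102, top z 61. Closed cover: underside z 45, same axes, origin x +8..+20, y 0. Goes in only tilted (10 to 20 degrees), tongue down.
- tray_groove (a point): Middle of the groove's mouth, in the face of the rail's upper lip: tray frame x -62, y 0, z 55 mm; axes as the tray's. The groove opens to +x, is 20 high (z 45 to 65), 30 deep (back at x -92), as wide as the tray (180, open ends). Its floor is the ledge, which reaches 30 out beyond the lip's face.
- plain_cover: Cover of another tray, a bystander: board 120 (x) x 130 (y) x 26 with the same grip bar but plain edges, no tongue. It may lie on either side of the tongued one. Origin: centre of its underside.

How it is judged:
On the way, in this order (a step that is already met when the one before it is completed fails the run):
1. the tongue is at least 5 mm inside the groove with the cover tilted by more than 5 degrees (x of cover_tongue in the frame of tray between -0.095 and -0.067 m and z of cover_tongue in the frame of tray between 0.04 and 0.07 m and y of cover_tongue in the frame of tray between -0.03 and 0.03 m and angle between cover's own z axis and vertical above 0.09 rad), for 0.1 s.
2. still held in the fingers, the cover is lowered to within 4 degrees of flat with its tongue in the groove (x of cover_tongue in the frame of tray between -0.095 and -0.067 m and z of cover_tongue in the frame of tray between 0.04 and 0.062 m and angle between cover's own z axis and vertical below 0.07 rad and contact force between the fingers and cover above 0.5 N), for 0.1 s.
At the end, for the whole second after the job is handed in: The cover lies at rest flat on both ledges of the tray (within 2 degrees, underside within 5 mm of the ledges), its tongue at least 8 mm inside the groove, centred to within 18 mm along the groove and square to the tray within 10 degrees, released (x of cover_tongue in the frame of tray between -0.095 and -0.07 m and y of cover in the frame of tray between -0.018 and 0.018 m and z of cover in the frame of tray between 0.041 and 0.05 m and angle between cover's own z axis and vertical below 0.04 rad and angle between the x axis of cover and the x axis of tray, either way round below 0.17 rad and linear speed of cover below 0.02 m/s); the robot touches nothing.
It fails at once if the plain-edged cover is moved by more than 25 mm (distance of plain_cover from where it was at the start of the episode above 0.025 m).
It also fails if it takes over 48 s, if anything falls off the work surface, if the arm or the gripper's body presses on something with over 40 N, if the wrist force passes 120 N, or if a joint passes its speed limit or range.

## Working session

There is one attempt and no reset: what is moved stays moved. The work goes in short steps, Python scripts to look and compute and a shell command to move; the robot and the scene stay as the last step left them, time stands still between calls to the robot, and variables do not carry over. Pictures are saved under pics/ and viewed, at most 10 in all, crops included, and the job is handed in when it is done.

```bash
ls; mkdir -p pics; python3 - <<'E'
from station import manip
import cv2,numpy as np
s=manip.sense(); print({k:np.round(v,3) for k,v in s.items()})
a=[]
for n in ("scene","side"):
    d=manip.snapshot(n); np.savez("pics/%s0.npz"%n,**d); cv2.imwrite("pics/%s0.png"%n,d["pixels"][:,:,::-1]); a.append(d)
    print(n,d["fov_y"],d["cx"],d["cy"],d["R"],d["t"])
E
```

```text
drive.py
pics
station.py
{'t': np.float64(0.0), 'q': array([ 1.124,  0.528,  1.434, -0.   ,  1.181, -0.178]), 'qd': array([-0.   ,  0.001,  0.   , -0.001,  0.001, -0.   ]), 'tau': array([ 1.0000e-03, -4.4235e+01, -1.7803e+01, -0.0000e+00,  8.0000e-03,
        0.0000e+00]), 'tcp_pos': array([0.166, 0.602, 0.252]), 'tool_rot': array([ 0.134,  0.991, -0.001, -0.   ]), 'force': array([0.009, 0.119, 0.218]), 'ft_torque': array([ 0.027, -0.108,  0.006]), 'gripper_force': np.float64(0.0), 'finger_gap': np.float64(0.997)}
scene 46.90561422092321 256.5766109449517 185.67587837442693 [[ 0.6887995   0.7249388  -0.0043561 ]
 [ 0.52089188 -0.49908593 -0.69252067]
 [-0.50420917  0.47473884 -0.72138488]] [-0.30185612 -0.20787664  1.21787362]
side 42.01593109254412 256.28856821023237 190.20496221649367 [[ 0.98662456 -0.1615822  -0.02152133]
 [-0.11210301 -0.57672376 -0.80921111]
 [ 0.11834225  0.80080016 -0.58712367]] [-0.49296491  0.07919257  1.34349913]
```
View pics/scene0.png

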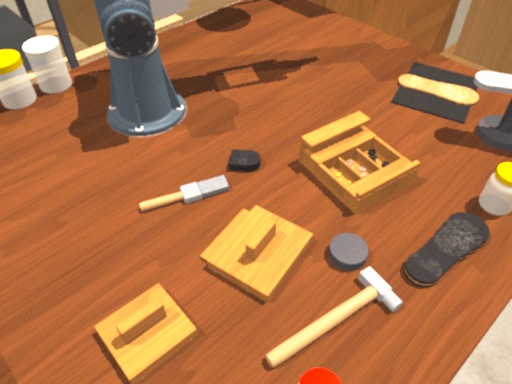

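View pics/side0.png

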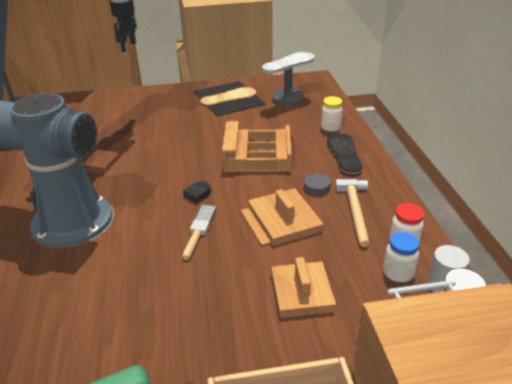

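The tongued cover is at scene (258,250) and side (285,215), with its tongue on the left-lower side towards the robot in side view. The plain cover is at scene (145,330), side (303,290). The tray is at scene (360,165), side (257,150), with its rail on the left, nearest the robot. Next I'll measure.

```bash
cat > h.py <<'E'
import numpy as np,cv2
def cloud(d):
    f=192/np.tan(np.radians(float(d["fov_y"]))/2); z=d["range_z"]; v,u=np.mgrid[:384,:512]
    P=np.stack([(u-d["cx"])/f*z,(v-d["cy"])/f*z,z],-1)
    return (P-d["t"])@d["R"]   # R^T (P-t)
def wood(d):
    h=cv2.cvtColor(d["pixels"],cv2.COLOR_RGB2HSV); return (h[...,0]>11)&(h[...,0]<28)&(h[...,1]>100)&(h[...,2]>110)&(d["range_z"]>0)
def band(P,m,c,r,lo,hi):
    k=m&(np.hypot(P[...,0]-c[0],P[...,1]-c[1])<r)&(P[...,2]>lo)&(P[...,2]<hi); return P[k]
def rect(p):
    (c,s,a)=cv2.minAreaRect((p[:,:2]*1000).astype(np.float32)); return np.round(c,1),np.round(s,1),round(a,2),len(p),np.round(np.median(p[:,2])*1000,1)
E
python3 - <<'E'
from h import *
pix={"scene":dict(tongued=(240,262),plain=(140,345),tray=(360,185)),"side":dict(tongued=(265,215),plain=(285,290),tray=(257,165))}
allp={}
for n in pix:
    d=dict(np.load(f"pics/{n}0.npz")); P=cloud(d); m=wood(d)
    print(n,"table z",np.round(np.median(P[300:310,200:230,2]),4))
    for o,(u,v) in pix[n].items():
        c=P[v,u]; print(o,c.round(3))
        for lo,hi in ((.018,.032),(.064,.078),(.003,.0135),(.055,.067),(.04,.052),(.071,.083)):
            p=band(P,m,c,.17 if o!="plain" else .12,lo,hi)
            allp.setdefault((o,lo),[]).append(p)
            if len(p)>20: print("  ",lo,hi,*rect(p))
print("merged")
for k,v in allp.items():
    p=np.vstack(v)
    if len(p)>20: print(k,*rect(p))
E
```

```text
scene table z -0.0016
tongued [ 0.559 -0.158  0.024]
   0.018 0.032 [ 562.8 -168.1] [165.8 318.5] 2.9 5319 24.3
   0.064 0.078 [ 557.4 -196.4] [262.7  36.6] 88.94 398 68.8
   0.003 0.0135 [ 563.1 -175.9] [167.5 301.6] 13.19 812 6.7
   0.055 0.067 [ 563.7 -196.4] [ 32.8 261.6] 2.59 140 62.1
   0.04 0.052 [ 566.9 -196.6] [261.9  19.5] 88.72 116 46.4
   0.071 0.083 [ 557.7 -200.6] [252.5  26.7] 88.45 24 71.4
plain [ 0.566 -0.387  0.024]
   0.018 0.032 [ 544.4 -363.6] [130.2 121.7] 87.82 4098 24.2
   0.064 0.078 [ 544.7 -363.8] [79.7 20.9] 87.67 594 68.9
   0.003 0.0135 [ 578.4 -393. ] [170.9  83.6] 46.6 234 8.4
   0.055 0.067 [ 545.  -363.8] [79.9 21.2] 86.95 233 61.8
   0.04 0.052 [ 553.3 -365.6] [79.7 13.6] 78.68 188 46.0
   0.071 0.083 [ 546.9 -362.8] [71.9 16.7] 86.83 41 71.4
tray [0.6   0.156 0.041]
   0.018 0.032 [533.9 154.4] [312.6 202. ] 80.83 1117 25.4
   0.064 0.078 [459.1 217.8] [143.7  39.8] 79.0 663 74.8
   0.003 0.0135 [534.  156.1] [306.5 202.7] 81.01 1087 7.4
   0.055 0.067 [545.8 222.2] [181.  199.1] 79.59 433 59.2
   0.04 0.052 [545.9 221.6] [183.8 198. ] 79.16 1976 4
[... 1610 characters left out ...]
 [ 543.7 -365.1] [133.9 122.9] 87.43 6210 24.6
('plain', 0.064) [ 543.4 -365.1] [82.5 23.4] 87.59 858 69.3
('plain', 0.003) [ 508.3 -374.8] [202.7 200.3] 82.39 453 8.4
('plain', 0.055) [ 543.8 -365.1] [82.5 23.8] 87.35 304 61.7
('plain', 0.04) [ 543.7 -365.6] [81.4 23.2] 87.93 251 45.8
('plain', 0.071) [ 543.4 -365.2] [77.5 20.6] 89.46 124 71.7
('tray', 0.018) [527.7 139.9] [343.2 209.6] 80.83 1720 25.2
('tray', 0.064) [458.3 222.7] [165.2  43.2] 79.32 965 75.1
('tray', 0.003) [517.3 150.7] [320.8 259.4] 85.7 1415 7.7
('tray', 0.055) [542.4 221. ] [183.9 205.4] 79.82 557 59.4
('tray', 0.04) [541.5 220.1] [188.  206.1] 79.91 2730 43.5
('tray', 0.071) [458.5 223.8] [162.9  43.2] 79.32 904 75.7
```

```bash
python3 - <<'E'
from h import *
for n in ("scene","side"):
    d=dict(np.load(f"pics/{n}0.npz")); P=cloud(d); m=wood(d)
    m2=m&(P[...,1]>-.27)
    for lo,hi in((.020,.029),(.060,.078)):
        print(n,"cover",lo,*rect(band(P,m2,(.557,-.105),.125,lo,hi)))
    p=band(P,m2,(.557,-.105),.16,.004,.0125); R=np.array([[np.cos(.21),np.sin(.21)],[-np.sin(.21),np.cos(.21)]])
    q=(p[:,:2]-[.5575,-.105])@R.T*1000; k=(q[:,0]<-72)&(q[:,0]>-105)&(abs(q[:,1])<90); print(" tongue pts",k.sum(),q[k].min(0).round(),q[k].max(0).round()) if k.any() else None
    p=band(P,m,(.542,.220),.15,.037,.085); a=np.radians(-10.2); R=np.array([[np.cos(a),np.sin(a)],[-np.sin(a),np.cos(a)]])
    q=(p[:,:2]-[.542,.220])@R.T*1000; z=p[:,2]
    for nm,k in(("rail",(z>.068)),("strip",(z>.053)&(z<.066)&(q[:,0]>70)),("ledge",(z>.037)&(z<.049))):
        print(n,nm,k.sum(),np.percentile(q[k],[1,99],axis=0).round(1).tolist(),*rect(p[k]))
E
```

```text
scene cover 0.02 [ 559.1 -104.1] [141.9 172.4] 12.78 4432 24.3
scene cover 0.06 [ 559.8 -104.3] [20.5 81. ] 12.44 414 68.7
 tongue pts 466 [-95. -76.] [-75.  75.]
scene rail 942 [[-102.9, -87.5], [-62.3, 90.4]] [461.  236.3] [181.3  43.4] 79.55 942 75.1
scene strip 421 [[88.8, -87.1], [101.8, 89.9]] [636.7 205.5] [181.1  14.4] 79.13 421 58.9
scene ledge 2306 [[-91.6, -88.2], [101.2, 92.1]] [543.1 222.6] [184.6 203.7] 79.21 2306 43.1
side cover 0.02 [ 557.6 -104.6] [142.4 174.8] 12.8 1868 25.6
side cover 0.06 [ 557.9 -105.9] [22.3 82.5] 10.5 195 69.9
 tongue pts 352 [-97. -77.] [-72.  77.]
side rail 407 [[-104.0, -91.0], [-64.3, 84.3]] [458.6 232.2] [184.   40.3] 79.38 407 76.5
side strip 129 [[87.2, -89.8], [99.5, 89.7]] [634.6 205.5] [185.9  12.2] 79.56 129 60.0
side ledge 936 [[-97.4, -91.5], [92.1, 92.8]] [541.3 222.6] [194.9 202.9] 79.22 936 43.7
```

```bash
python3 - <<'E'
import cv2
a=cv2.imread("pics/scene0.png")[90:230,280:440]
b=cv2.imread("pics/side0.png")[100:260,210:350]
cv2.imwrite("pics/c1.png",cv2.hconcat([cv2.resize(a,(400,400),interpolation=cv2.INTER_CUBIC),cv2.resize(b,(400,400),interpolation=cv2.INTER_CUBIC)]))
E
```

```text
(no output)
```

View pics/c1.png

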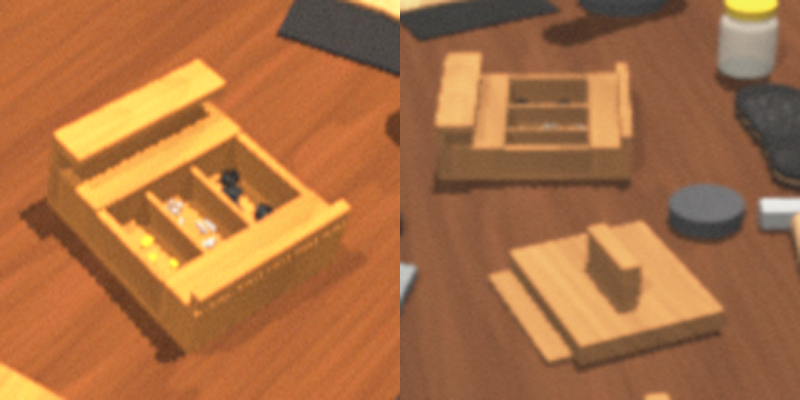

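The crop confirms the rail at left crop (140,110), the strip at (270,250) and the tongue on the robot side at right crop (530,315). Fits: cover (558.3, -104.5) mm, yaw 12.75°. Tray (541, 221) mm, yaw -10.6°.

The tool can't tilt, so I'll grip the bar across its 80 mm length, +x of centre. The cover can then pivot about its y axis.

```bash
T="-0.5715 -0.574 0.05 -0.49 1"; python3 drive.py '-0.5715 -0.574 0 -0.49 1;-0.5715 -0.574 0 -0.49 1;-0.5715 -0.574 0 -0.49 1;-0.5715 -0.574 0 -0.49 1;-0.5715 -0.574 0 -0.49 1;-0.5715 -0.574 0 -0.49 1;-0.5715 -0.574 0 -0.49 1;-0.5715 -0.574 0 -0.49 1;-0.5715 -0.574 0 -0.49 1;-0.5715 -0.574 0 -0.49 1;-0.5715 -0.574 0 -0.49 1;-0.5715 -0.574 0 -0.49 1;-0.5715 -0.574 0 -0.49 1;-0.5715 -0.574 0.05 -0.49 1;-0.5715 -0.574 0.05 -0.49 1;-0.5715 -0.574 0.05 -0.49 1;-0.5715 -0.574 0.05 -0.49 1;-0.5715 -0.574 0.05 -0.49 1;-0.5715 -0.574 0.05 -0.49 1;-0.5715 -0.574 0.05 -0.49 1' 30
python3 - <<'E'
from station import manip
import cv2,numpy as np
from scipy.spatial.transform import Rotation as Ro
s=manip.sense(); d=manip.snapshot("wrist"); cv2.imwrite("pics/w1.png",d["pixels"][:,:,::-1])
H=d["hand_eye"]; T=np.eye(4);T[:3,:3]=Ro.from_quat(s["tool_rot"]).as_matrix();T[:3,3]=s["tcp_pos"]
C=T@H; d["R"]=C[:3,:3].T; d["t"]=-C[:3,:3].T@C[:3,3]; np.savez("pics/w1.npz",tcp=T,**d)
print(H.round(3),s["tcp_pos"],s["tool_rot"],s["t"])
from h import *
P=cloud(d);m=wood(d)
print(np.bincount((P[...,2][d["range_z"]>0].ravel()*100).astype(int).clip(0,30)))
for lo,hi in((.020,.031),(.060,.078)): print(*rect(band(P,m,(.557,-.105),.125,lo,hi)))
E
```

```text
t: 2.1
tcp_pos: [0.5635, -0.1009, 0.2036]
tool_rot: [-0.111, 0.994, 0.0, -0.001]
force: [0.6, 0.3, -0.2]
finger_gap: 1.001
gripper_force: 0.0
[[ 0.    -0.945 -0.327  0.086]
 [ 1.     0.     0.     0.   ]
 [-0.    -0.327  0.945 -0.121]
 [ 0.     0.     0.     1.   ]] [ 0.56346533 -0.10090582  0.20355477] [-1.11073360e-01  9.93811949e-01  4.95415207e-04 -5.23435159e-04] 2.1
[119409   4581  33795   2080   3765   1080   1467   1939     75      0
      0      0      0      0      0      0      0      0      0    293
   1181   1495   1730   1666   7689   7302   6354]
[ 558.  -103.4] [139.5 170.6] 12.75 19885 26.2
[ 557.5 -103.5] [19.6 79.5] 12.87 2157 70.8
```

View pics/w1.png

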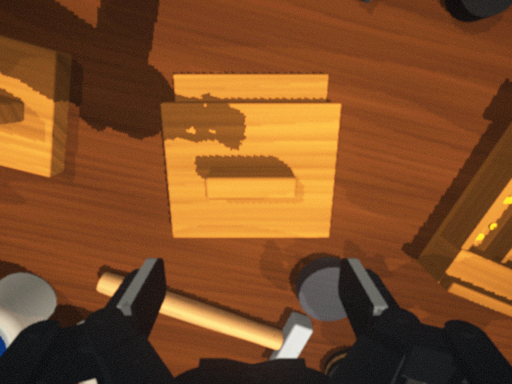

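The wrist view shows the cover's bar at (251,188) and the tongue edge at the top, (250,87). The fingertips are at (155,265) and (347,265), straddling the bar. Next I'll check the tip height and the settled pose.

```bash
python3 drive.py '0 0 0 0 1;0 0 0 0 1'; python3 - <<'E'
from station import manip
from h import *
s=manip.sense(); print(s["tcp_pos"],s["tool_rot"])
d=dict(np.load("pics/w1.npz")); P=cloud(d); k=(P[...,2]>.15)&(d["range_z"]>0)
T=d["tcp"]; Q=(P-T[:3,3])@T[:3,:3]  # tool coords
q=Q[k]; 
for sgn in(-1,1):
    a=q[(q[:,1]*sgn>0)]; a=a[a[:,2]>-.02]; print(sgn,"z max",np.percentile(a[:,2],[50,95,99,100]).round(4)); t=a[a[:,2]>a[:,2].max()-.008]; print(t.min(0).round(4),t.max(0).round(4))
p=band(P,wood(d),(.5575,-.1035),.06,.06,.078); b=(p-s["tcp_pos"])@T[:3,:3]; print("bar in tool",*rect(b))
E
```

```text
t: 2.35
tcp_pos: [0.5643, -0.1016, 0.2039]
tool_rot: [-0.111, 0.994, -0.0, 0.0]
force: [-0.1, -0.8, 0.6]
finger_gap: 0.999
gripper_force: 0.0
[ 0.56428815 -0.10155611  0.20390462] [-1.11107227e-01  9.93808387e-01 -1.05896781e-04  2.52347065e-04]
-1 z max [-0.0088  0.0048  0.0076  0.009 ]
[-0.0099 -0.054   0.001 ] [ 0.0127 -0.0421  0.009 ]
1 z max [-0.0089  0.005   0.0078  0.0092]
[-0.0101  0.0423  0.0012] [0.0124 0.0542 0.0092]
bar in tool [ 6.9 -0.6] [79.5 19.6] 89.88 2157 133.1
```

```bash
python3 drive.py '0 -0.0006 0.05 0 1;0 -0.0006 0.1 0 1;0 -0.0006 0.12 0 1;0 -0.0006 0.12 0 1;0 -0.0006 0.14 0 1;0 -0.0006 0.16 0 1;0 -0.0006 0.16 0 1;0 -0.0006 0.16 0 1;0 -0.0006 0.16 0 0.8;0 -0.0006 0.16 0 0.8;0 -0.0006 0.16 0 0.8;0 -0.0006 0.16 0 0.8' 20
```

```text
t: 3.55
tcp_pos: [0.5656, -0.1032, 0.0451]
tool_rot: [-0.11, 0.994, -0.0, 0.001]
force: [-0.5, 1.8, 7.5]
finger_gap: 0.931
gripper_force: 27.3
```

```bash
python3 drive.py '0 0 -0.01 0 0.8;0 0 -0.03 0 0.8;0 0 -0.06 0 0.8;0 0 -0.1 0 0.8;0 0 -0.14 0 0.8;0 0 -0.16 0 0.8;0 0 -0.16 0 0.8;0 0 -0.16 0 0.8' 20
cat > pose.py <<'E'
# cover tilt: fit plane to board top in side and wrist views
from station import manip
from h import *
from scipy.spatial.transform import Rotation as Ro
import sys
def planefit(p):
    for _ in range(6):
        c=np.median(p,0) if _==0 else p.mean(0); n=np.linalg.svd(p-c,full_matrices=False)[2][2]; n*=np.sign(n[2]); r=abs((p-c)@n); p=p[r<max(.0025,np.median(r)*2)]
    return c,n,len(p)
def look(tag):
    s=manip.sense(); T=np.eye(4);T[:3,:3]=Ro.from_quat(s["tool_rot"]).as_matrix();T[:3,3]=s["tcp_pos"]
    print("t",round(float(s["t"]),2),"tcp",s["tcp_pos"].round(4),"gap",s["finger_gap"].round(3),"F",s["force"].round(1),"g",s["gripper_force"].round(1))
    d=manip.snapshot("wrist"); C=T@d["hand_eye"]; d["R"]=C[:3,:3].T; d["t"]=-C[:3,:3].T@C[:3,3]
    cv2.imwrite(f"pics/{tag}w.png",d["pixels"][:,:,::-1]); np.savez(f"pics/{tag}w.npz",T=T,**d)
    Q=(cloud(d)-T[:3,3])@T[:3,:3]
    k=wood(d)&(abs(Q[...,1])<.08)&(Q[...,0]>.018)&(Q[...,0]<.07)&(Q[...,2]>-.03)&(Q[...,2]<.045)
    if k.sum()>200:
        c,n,N=planefit(Q[k]*[1,1,-1]); # tool coords, z flipped up
        print("board normal(tool x,y,up)",n.round(3),"tilt x deg",np.degrees(np.arctan2(n[0],n[2])).round(2),"N",N,"height at x=0:",(c[2]+n[0]/n[2]*c[0])*1000)
    e=manip.snapshot("side"); cv2.imwrite(f"pics/{tag}s.png",e["pixels"][:,:,::-1]); np.savez(f"pics/{tag}s.npz",**e)
if __name__=="__main__": look(sys.argv[1])
E
python3 pose.py p1; python3 -c "
import cv2
cv2.imwrite('pics/p1.png',cv2.hconcat([cv2.resize(cv2.imread('pics/p1w.png'),(400,300)),cv2.resize(cv2.imread('pics/p1s.png')[60:300,180:420],(300,300))]))"
```

```text
t: 4.35
tcp_pos: [0.5639, -0.1031, 0.2031]
tool_rot: [-0.11, 0.994, 0.0, -0.0]
force: [-0.7, -0.2, -4.5]
finger_gap: 0.936
gripper_force: 27.0Traceback (most recent call last):
  File "pose.py", line 21, in <module>
    if __name__=="__main__": look(sys.argv[1])
                             ~~~~^^^^^^^^^^^^^
  File "pose.py", line 12, in look
    print("t",round(float(s["t"]),2),"tcp",s["tcp_pos"].round(4),"gap",s["finger_gap"].round(3),"F",s["force"].round(1),"g",s["gripper_force"].round(1))
                                                                       ^^^^^^^^^^^^^^^^^^^^^
AttributeError: 'float' object has no attribute 'round'
[ WARN:0@0.011] global loadsave.cpp:275 findDecoder imread_('pics/p1w.png'): can't open/read file: check file path/integrity
Traceback (most recent call last):
cv2.error: OpenCV(4.12.0) /io/opencv/modules/imgproc/src/resize.cpp:4208: error: (-215:Assertion failed) !ssize.empty() in function 'resize'
```

```bash
sed -i 's/s\["finger_gap"\].round(3)/round(float(s["finger_gap"]),3)/;s/s\["gripper_force"\].round(1)/round(float(s["gripper_force"]),1)/' pose.py
python3 pose.py p1; python3 -c "
import cv2
cv2.imwrite('pics/p1.png',cv2.hconcat([cv2.resize(cv2.imread('pics/p1w.png'),(400,300)),cv2.resize(cv2.imread('pics/p1s.png')[60:300,180:420],(300,300))]))"
```

```text
t 4.35 tcp [ 0.5639 -0.1031  0.2031] gap 0.936 F [-0.7 -0.2 -4.5] g 27.0
board normal(tool x,y,up) [-0.003 -0.001  1.   ] tilt x deg -0.18 N 31141 height at x=0: -19.091109244173754
```

View pics/p1.png

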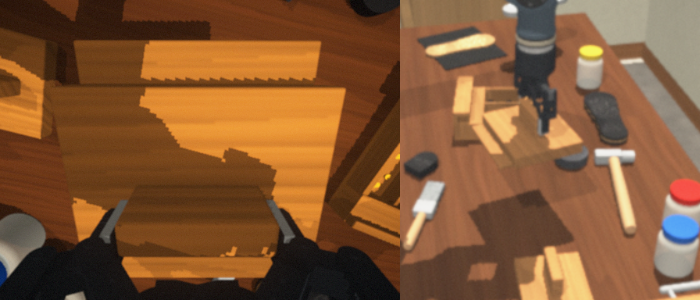

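The view shows the cover held flat at its bar ends (wrist (200,220)), with no self-pivot. I'll tilt it by pressing its +x edge onto the fixed rail's top from the robot side.

```bash
python3 drive.py '0.0932 0.3826 0 0.4076 0.8;0.0932 0.3826 0 0.4076 0.8;0.0932 0.3826 0 0.4076 0.8;0.0932 0.3826 0 0.4076 0.8;0.0932 0.3826 0 0.4076 0.8;0.0932 0.3826 0 0.4076 0.8;0.0932 0.3826 0 0.4076 0.8;0.0932 0.3826 0 0.4076 0.8;0.0932 0.3826 0 0.4076 0.8;0.0932 0.3826 0.03 0.4076 0.8;0.0932 0.3826 0.06 0.4076 0.8;0.0932 0.3826 0.06 0.4076 0.8;0.0932 0.3826 0.06 0.4076 0.8' 20
python3 pose.py p2
python3 - <<'E'
from h import *
a=np.radians(-10.6); R=np.array([[np.cos(a),np.sin(a)],[-np.sin(a),np.cos(a)]])
d=dict(np.load("pics/p2w.npz")); P=cloud(d);m=wood(d)
T=d["T"]; q=R@(T[:2,3]-[.541,.221]); print("tcp in tray",q, "tool x angle",np.degrees(np.arctan2(T[1,0],T[0,0])))
p=P[m&(P[...,2]<.130)&(P[...,2]>.115)]; print(*rect(p))
E
```

```text
t: 5.75
tcp_pos: [0.3893, 0.249, 0.1424]
tool_rot: [0.093, 0.996, -0.001, -0.002]
force: [-0.1, -0.1, -3.4]
finger_gap: 0.93
gripper_force: 29.7
t 5.75 tcp [0.3893 0.249  0.1424] gap 0.93 F [-0.1 -0.1 -3.4] g 29.7
board normal(tool x,y,up) [-0.005 -0.001  1.   ] tilt x deg -0.27 N 27879 height at x=0: -19.055581146361938
tcp in tray [-0.15428752 -0.0004124 ] tool x angle 169.29051887519608
[381.9 250. ] [170.  140.1] 79.29 43637 123.6
```

```bash
python3 drive.py '0 0 0.01 0 0.8;0 0 0.018 0 0.8;0 0 0.022 0 0.8;0 0 0.026 0 0.8;0 0 0.028 0 0.8;0 0 0.028 0 0.8' 20; python3 pose.py p3
```

```text
t: 6.45
tcp_pos: [0.3864, 0.2496, 0.1155]
tool_rot: [0.093, 0.996, -0.001, -0.003]
force: [-5.7, 1.1, 4.3]
finger_gap: 0.931
gripper_force: 29.6
t 6.45 tcp [0.3864 0.2496 0.1155] gap 0.931 F [-5.7  1.1  4.3] g 29.6
board normal(tool x,y,up) [ 0.121 -0.001  0.993] tilt x deg 6.95 N 25730 height at x=0: -17.659808252086705
```

```bash
python3 drive.py '0 0 0.003 0 0.8;0 0 0.006 0 0.8;0 0 0.008 0 0.8;0 0 0.008 0 0.8;0 0 -0.02 0 0.8;0 0 -0.06 0 0.8;0 0 -0.06 0 0.8;0 0 -0.06 0 0.8' 20; python3 pose.py p4
```

```text
t: 7.35
tcp_pos: [0.39, 0.2497, 0.1758]
tool_rot: [0.093, 0.996, 0.0, 0.001]
force: [-0.7, -0.6, -4.6]
finger_gap: 0.933
gripper_force: 30.1
t 7.35 tcp [0.39   0.2497 0.1758] gap 0.933 F [-0.7 -0.6 -4.6] g 30.1
board normal(tool x,y,up) [ 0.24  -0.003  0.971] tilt x deg 13.87 N 32660 height at x=0: -17.23533320454955
```

```bash
cat > tip.py <<'E'
from pose import *
def tip(tag,trayo=(.541,.221),yaw=-10.6):
    d=dict(np.load(f"pics/{tag}w.npz")); T=d["T"]; Q=(cloud(d)-T[:3,3])@T[:3,:3]*[1,1,-1]
    k=wood(d)&(abs(Q[...,1])<.08)&(Q[...,0]>.018)&(Q[...,0]<.06)&(Q[...,2]<.03)&(Q[...,2]>-.045)
    c,n,N=planefit(Q[k]); n=n/np.linalg.norm(n); h=(Q-c)@n
    ex=np.array([n[2],0,-n[0]]); ex/=np.linalg.norm(ex)   # tongue direction
    u=Q@ex
    near=(abs(Q[...,1])<.07)&(d["range_z"]>0)&wood(d)
    b=near&(abs(h)<.003); g=near&(abs(h+.018)<.003)&(u>.05)
    ub=np.percentile(u[b],99.7); ug=np.percentile(u[g],99.5) if g.sum()>50 else np.nan
    y=Q[...,1][b0] if (b0:=(abs(h)<.003)&wood(d)&(abs(u-.05)<.02)).any() else [0]
    o=c-n*((0)); s=lambda U,H:c+ex*(U-c@ex)+n*H
    t=s(ub+.026,-.022); t2=s(ug,-.022)
    a=np.radians(yaw); R=np.array([[np.cos(a),np.sin(a)],[-np.sin(a),np.cos(a)]])
    w=lambda t:T[:3,:3]@(t*[1,1,-1])+T[:3,3]
    ycen=(np.percentile(y,.5)+np.percentile(y,99.5))/2
    for nm,p in(("tip(board)",t),("tip(tongue)",t2)):
        p=p.copy(); p[1]=ycen; W=w(p); print(nm,"tool",(p*1000).round(1),"tray",(R@(W[:2]-trayo)*1000).round(1),"z",(W[2]*1000).round(1))
    print("tilt",np.degrees(np.arctan2(n[0],n[2])).round(2),"yw",((np.percentile(y,99.5)-np.percentile(y,.5))*1000).round(1))
if __name__=="__main__": tip(sys.argv[1])
E
python3 tip.py p4
```

```text
tip(board) tool [ 41.3   0.  -66. ] tray [-194.9    0.6] z 109.7
tip(tongue) tool [ 116.8    0.  -180.2] tray [-270.2    0.8] z -4.6
tilt 56.53 yw 165.6
```

```bash
sed -i 's/Q\[...,0\]>.018/Q[...,0]>.037/;s/Q\[...,0\]<.06)/Q[...,0]<.07)/' tip.py pose.py; python3 tip.py p4
```

```text
tip(board) tool [ 90.8  -0.  -62.4] tray [-244.3    0.6] z 113.3
tip(tongue) tool [ 90.7  -0.  -62.3] tray [-244.3    0.6] z 113.3
tilt 13.95 yw 165.6
```

```bash
python3 drive.py '-0.05 0 0 0 0.8;-0.1 0 0 0 0.8;-0.15 0 0 0 0.8;-0.199 0 0 0 0.8;-0.199 0 0 0 0.8;-0.199 0 0.03 0 0.8;-0.199 0 0.05 0 0.8;-0.199 0 0.056 0 0.8;-0.199 0 0.056 0 0.8;-0.199 0 0.056 0 0.8' 20; python3 pose.py p5;python3 tip.py p5;  python3 -c "
import cv2
cv2.imwrite('pics/p5.png',cv2.hconcat([cv2.resize(cv2.imread('pics/p5w.png'),(400,300)),cv2.resize(cv2.imread('pics/p5s.png')[90:210,200:320],(300,300))]))"
```

```text
t: 8.45
tcp_pos: [0.5854, 0.2129, 0.1192]
tool_rot: [0.093, 0.996, 0.0, 0.0]
force: [0.1, -0.3, -4.6]
finger_gap: 0.93
gripper_force: 29.7
t 8.45 tcp [0.5854 0.2129 0.1192] gap 0.93 F [ 0.1 -0.3 -4.6] g 29.7
board normal(tool x,y,up) [ 0.249 -0.001  0.969] tilt x deg 14.41 N 20669 height at x=0: -17.29851907030259
tip(board) tool [130.7   0.6 -73.6] tray [-85.5   0.9] z 45.6
tip(tongue) tool [ 90.2   0.6 -63.2] tray [-45.    0.9] z 56.0
tilt 14.41 yw 164.4
```

View pics/p5.png

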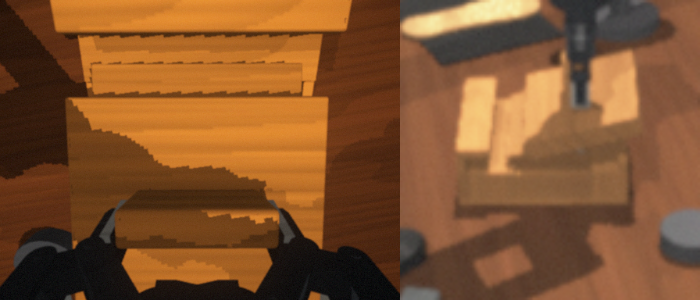

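The view shows the tongue (wrist (197,78)) on the ledge just short of the rail lip (y≈33), centred and square. I'll check the rail in the same view.

```bash
python3 - <<'E'
from h import *
a=np.radians(-10.6); R=np.array([[np.cos(a),np.sin(a)],[-np.sin(a),np.cos(a)]])
d=dict(np.load("pics/p5w.npz")); P=cloud(d);m=wood(d); q=(P[...,:2]-[.541,.221])@R.T; z=P[...,2]
k=m&(z>.07)&(z<.084)&(q[...,0]<-.05); print("rail",np.percentile(q[k],[.5,99.5],axis=0).round(4).tolist(),np.median(z[k]),*rect(P[k]))
k=m&(z>.035)&(z<.05)&(q[...,0]>-.065)&(q[...,0]<-.04)&(abs(abs(q[...,1])-.083)<.006); print("ledge z",k.sum(),np.median(z[k]))
E
```

```text
rail [[-0.0804, -0.0861], [-0.0634, 0.0904]] 0.07717223973819276 [470.6 236.3] [180.2  17.6] 79.5 15679 77.2
ledge z 1623 0.045197646080469424
```

```bash
python3 drive.py '0 0 0.005 0 0.8;0.01 0 0.005 0 0.8;0.02 0 0.005 0 0.8;0.028 0 0.005 0 0.8;0.032 0 0.005 0 0.8;0.035 0 0.005 0 0.8;0.035 0 0.005 0 0.8;0.035 0 0.005 0 0.8;0.035 0 0.005 0 0.8' 20; python3 pose.py p6;python3 tip.py p6
```

```text
t: 9.45
tcp_pos: [0.5515, 0.2192, 0.1144]
tool_rot: [0.093, 0.996, 0.0, 0.0]
force: [0.3, 0.8, -3.3]
finger_gap: 0.926
gripper_force: 29.8
t 9.45 tcp [0.5515 0.2192 0.1144] gap 0.926 F [ 0.3  0.8 -3.3] g 29.8
board normal(tool x,y,up) [ 0.248 -0.001  0.969] tilt x deg 14.38 N 19898 height at x=0: -17.319067067667095
tip(board) tool [111.2   3.4 -68.5] tray [-100.5    3.7] z 45.8
tip(tongue) tool [ 71.9   3.4 -58.5] tray [-61.2   3.7] z 55.9
tilt 14.38 yw 159.1
```

```bash
python3 drive.py '0 0 0.002 0 0.8;-0.0025 0 0.005 0 0.8;-0.0055 0 0.0087 0 0.8;-0.008 0 0.0127 0 0.8;-0.01 0 0.0168 0 0.8;-0.01 0 0.0168 0 0.8;-0.01 0 0.0168 0 0.8' 20; python3 pose.py p7;python3 tip.py p7
```

```text
t: 10.25
tcp_pos: [0.5612, 0.2173, 0.0973]
tool_rot: [0.093, 0.996, 0.0, 0.0]
force: [1.0, -0.7, -2.6]
finger_gap: 0.931
gripper_force: 31.2
t 10.25 tcp [0.5612 0.2173 0.0973] gap 0.931 F [ 1.  -0.7 -2.6] g 31.2
board normal(tool x,y,up) [0.09  0.001 0.996] tilt x deg 5.17 N 20609 height at x=0: -16.91135306828777
tip(board) tool [107.8   5.  -48.8] tray [-87.2   5.3] z 48.5
tip(tongue) tool [ 83.1   5.  -46.5] tray [-62.5   5.2] z 50.7
tilt 5.17 yw 155.8
```

```bash
python3 drive.py '0 0 0.002 0 0.8;0 0 0.004 0 0.8;0 0 0.006 0 0.8;0 0 0.0075 0 0.8;0 0 0.0085 0 0.8;0 0 0.0085 0 0.8;0 0 0.0085 0 0.8' 20; python3 pose.py p8;python3 tip.py p8
```

```text
t: 11.05
tcp_pos: [0.5606, 0.2176, 0.0889]
tool_rot: [0.093, 0.996, 0.0, -0.0]
force: [3.4, -0.1, 0.9]
finger_gap: 0.934
gripper_force: 32.5
t 11.05 tcp [0.5606 0.2176 0.0889] gap 0.934 F [ 3.4 -0.1  0.9] g 32.5
board normal(tool x,y,up) [0.008 0.001 1.   ] tilt x deg 0.49 N 21268 height at x=0: -16.92630130099266
tip(board) tool [105.3   6.  -39.8] tray [-85.4   6.5] z 49.1
tip(tongue) tool [ 83.    6.  -39.6] tray [-63.1   6.4] z 49.3
tilt 0.49 yw 153.5
```

```bash
python3 drive.py '0 0 0.001 0 0.8;0 0 0.002 0 0.8;0 0 0.002 0 0.8;0 0 0.002 0 0.8' 20; python3 pose.py p9; python3 drive.py '0 0 -0.001 0 1;0 0 -0.001 0 1;0 0 -0.001 0 1;0 0 -0.001 0 1;0 0 -0.001 0 1;0 0 -0.02 0 1;0 0 -0.05 0 1;0 0 -0.1 0 1;0 0 -0.15 0 1;0 0 -0.15 0 1;0 0 -0.15 0 1'; python3 pose.py pa;python3 - <<'E'
from h import *
a=np.radians(-10.6); R=np.array([[np.cos(a),np.sin(a)],[-np.sin(a),np.cos(a)]])
d=dict(np.load("pics/paw.npz")); P=cloud(d);m=wood(d); q=(P-[.541,.221,0]); q[...,:2]=q[...,:2]@R.T
from pose import planefit
for nm,lo,hi,x0,x1 in(("board",.064,.078,-.055,.095),("bar",.105,.125,-.1,.1),("rail",.070,.085,-.12,-.057),("strip",.055,.065,.07,.12)):
    k=m&(q[...,2]>lo)&(q[...,2]<hi)&(q[...,0]>x0)&(q[...,0]<x1)&(abs(q[...,1])<.11)
    if k.sum()>50: print(nm,*rect(q[k]), np.percentile(q[k],[.5,99.5],axis=0).round(4).tolist(), planefit(q[k])[1].round(3))
E
python3 -c "
import cv2
cv2.imwrite('pics/pa.png',cv2.hconcat([cv2.resize(cv2.imread('pics/paw.png'),(400,300)),cv2.resize(cv2.imread('pics/pas.png')[90:210,200:320],(300,300))]))"
```

```text
t: 11.55
tcp_pos: [0.5608, 0.2175, 0.088]
tool_rot: [0.093, 0.996, 0.0, 0.0]
force: [1.6, -0.6, 7.8]
finger_gap: 0.934
gripper_force: 33.3
t 11.55 tcp [0.5608 0.2175 0.088 ] gap 0.934 F [ 1.6 -0.6  7.8] g 33.3
board normal(tool x,y,up) [-0.001  0.     1.   ] tilt x deg -0.08 N 21339 height at x=0: -16.91778162352978
t: 12.75
tcp_pos: [0.5612, 0.2175, 0.2385]
tool_rot: [0.093, 0.996, 0.0, 0.002]
force: [-0.3, 0.2, 0.3]
finger_gap: 1.003
gripper_force: 0.0
t 12.75 tcp [0.5612 0.2175 0.2385] gap 1.003 F [-0.3  0.2  0.3] g 0.0
board [12.6 -0.5] [170.4 134.8] 89.93 20434 71.2 [[-0.0547, -0.0841, 0.0694], [0.0792, 0.0833, 0.0732]] [0.001 0.    1.   ]
bar [10.1 -0.3] [20.  80.2] 0.19 2372 115.9 [[0.0003, -0.0395, 0.1055], [0.0198, 0.0387, 0.1178]] [-0.044 -0.     0.999]
rail [-80.2   1.9] [180.2  45.7] 89.93 11042 77.2 [[-0.1028, -0.0866, 0.0703], [-0.0573, 0.0903, 0.0792]] [0.002 0.    1.   ]
strip [94.   2.4] [ 13. 180.] 0.57 1820 60.8 [[0.0882, -0.086, 0.0552], [0.1006, 0.0907, 0.0626]] [-0.094 -0.001  0.996]
```

View pics/pa.png

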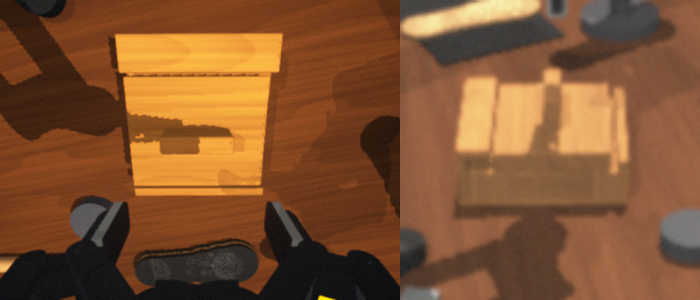

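The view shows the cover lying flat between rail (wrist (198,52)) and strip (198,190). Its origin is about 10–12 mm in tray x and 2.5 mm off centre, with the top at 71 mm, and the gripper is clear. I'll hand it in.

```bash
python3 -c "
from station import manip
print(manip.sign_off())"
```

```text
the job is handed in; nothing more can be done
None
```

The tray is closed with its tongued cover, lying flat between rail and stop strip and released; the plain cover was not touched, and I handed the job in at about 12.8 s (no verdict was shown).

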